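# Run a batch of heel blocks through the spring-gated feed hopper

## Task

Tip all five heel blocks out of the carrying tray into the green feed hopper while its spring gate is still shut, and set the empty tray back down flat on the bench. Then draw the gate up by its red grip bar to half of its travel (pointer in the green band of the gauge, never up into the red) and hold it there so that the blocks run down into the hopper's pick-up trough. Finish while still holding the gate half open, with all five blocks in the trough; leave the shoes, the hammer and the tin alone.

Things in the scene. Friction and masses are not known exactly. Their poses are not given: they have to be found in the camera images.
- hopper: green sheet-steel feed hopper, bolted down. Origin on the bench under the gate's middle, z up; blocks run towards its -y. Upper bin open at the top: y 0 (gate) to 155 mm, inside width 150 in x (-75 to 75), rim 200 above the bench, back wall 5 thick. Polished chute floor slopes down 42 degrees to -y: 176 high at the back wall, 36 at the gate
- hopper_mouth (a point): centre of the upper bin's open top, at rim height: hopper frame (0, 77, 200) mm. Axes as the hopper's
- hopper_trough (a point): centre of the pick-up trough's floor, 14 mm above the bench: hopper frame (0, -119, 14) mm. The trough is the low open box in front of the gate, floor from y -24 to -215, 150 wide inside, walls 75 high
- hopper_gauge (a point): middle of the gauge's green band (half travel), hopper frame (128, 25, 273) mm: white upright plate 3 x 26 mm, up to 340 high, red band above the green. Fixed beside the gate; two spring barrels and the gate guides (x 80 to 118 either side, 26 wide in y, up to 205 high) also stand there
- gate (a joint): upward travel of the spring gate in m: 0 shut, 0.120 fully up, half travel 0.060. A 4 mm plate sliding straight up in the hopper's plane y = 0. Pulling up takes about 7 N just off shut, 12 N at half, 17 N fully up; let go, it snaps shut. A red pointer on its cross-head shows the travel on the gauge: green band 0.051 to 0.069, red from 0.090
- gate_grip (a point): centre of the gate's red grip bar, 110 long in the hopper's x, 14 thick in its y, 18 high; 250 mm above the bench when shut, rises with the gate. Bar is clear 43 mm either side of its middle; 21 mm free below it, then the steel cross-head (14 thick in y, 238 long, top 220 above the bench when shut). Axes as the hopper's
- tray: aluminium carrying tray, 110 (x) x 160 (y) mm, floor 3 mm thick, walls 32 mm high on three sides; the end towards its -y is open (the mouth, edge at y = -80). Origin: centre of the underside. About 0.35 kg empty. The blocks lie loose on its floor and begin to slide when it is tipped by roughly 20 degrees; 45 degrees clears it
- tray_grip (a point): centre of the tray's fixed wooden carrying bar, 85 mm above the tray's underside, over the middle of the tray: a bar along the tray's x, 110 mm free between its two steel uprights, 14 mm thick in the tray's y, 22 high. Axes as the tray's
- block1_center (a point): centre of a brown stacked-leather heel block with a black rubber face, 28 x 26 x 20 mm, about 20 g; starts on the tray
- block2_center (a point): centre of a brown stacked-leather heel block with a black rubber face, 28 x 26 x 20 mm, about 20 g; starts on the tray
- block3_center (a point): centre of a brown stacked-leather heel block with a black rubber face, 28 x 26 x 20 mm, about 20 g; starts on the tray
- block4_center (a point): centre of a brown stacked-leather heel block with a black rubber face, 28 x 26 x 20 mm, about 20 g; starts on the tray
- block5_center (a point): centre of a brown stacked-leather heel block with a black rubber face, 28 x 26 x 20 mm, about 20 g; starts on the tray
- shoe_a_mid (a point): cream shoe on an olive-green last, 240 long (toe to its +x), 80 wide, 135 high; this point is 30 mm above its underside, in the middle; not to be touched
- shoe_b_mid (a point): the second cream shoe on its last, the same
- tin_mid (a point): closed metal tin with a yellow label and grey lid, 72 mm across, 95 mm high, this point half-way up; not to be touched
- hammer_grip (a point): hammer with wooden handle lying on the bench, 260 mm long, this point on its handle; not to be touched
Mind the look-alikes: they are no part of the job. What is shaped like the tray but pink or purple is not meant.

How it is judged:
By the outcome, as a careful person would: the job done as asked, in the order asked, and still so for the second after the job is handed in, while the arm keeps its last pose, push and grip.
It also fails if it takes over 69 s, if anything falls off the work surface, if the arm or the gripper's body presses on something with over 40 N, if the wrist force passes 120 N, or if a joint passes its speed limit or range.

## Robot

A 6-joint arm with a two-finger parallel gripper is mounted at the origin on the work surface. World frame = base frame: x ahead of the robot, y to its left, z up, the work surface at z = 0. Lengths are in m, angles in rad, forces in N, time in s.
With the tool pointing down it reaches from about 0.35 to 0.975 m from the base axis. Payload 4.9 kg.
Tool frame: the origin (TCP) lies at the very end of the fingers, on their centre line; the grasp point (between the pads) lies 19 mm behind it (manip.grip_depth is the distance from the TCP to the grasp point, in m); z points along the fingers, y is the direction in which the jaws open and shut (so a half turn about z gives the same grasp; the last joint's range is limited). The gripper opens to 85 mm and grips with 20 to 120 N. Pads are 22 mm wide; open, the fingers measure 114 mm over their backs; the gripper's body (76 mm by 85 mm) begins 54 mm behind the grasp point. The pads swing forward as they close: fully open they stand 13 mm farther back than shut.
Start: joints at [-1.38, 0.053, 1.613, -0, 1.476, -0.119], TCP at [0.191, -0.595, 0.231] pointing down, gripper open.
Joint ranges: [-3.01, 3.01], [-1.01, 2.22], [0.06, 2.58], [-1.02, 4.17], [0.09, 2.62], [-3.14, 3.14]. Speed limits (rad/s): [2.57, 2.57, 3.14, 3.14, 3.14, 3.14].

## Interface

Orientations are given as a unit quaternion [w, x, y, z].
In Python, from workcell import manip, optics, spotter gives the robot as it stands.
- The arm moves only by the shell command python3 -m inch 'ROWS'. ROWS is JSON, a list of rows, each a list of 3 entries, a list of its own where there are three numbers: the shift along the tool's x, y, z normalised to -1 to 1, where 1 is 50 cm, then the turn, a rotation vector about the tool's x, y, z normalised to -1 to 1, where 1 is 2 rad, then the closure in counts, from 0 (fully open) to 255 (shut). In form: [[[tx, ty, tz], [rx, ry, rz], grip], ...]. A call has 1 to 8 rows; each row is the pose to reach, as a shift and turn from the pose measured when the call began, along the tool's axes at that moment; what a row does not reach only later rows make up. A row lasts 1/10 s, in which the tool goes at most 50 mm and 8.59 degrees, less where a joint would pass 70% of its speed; a pose out of reach is approached as far as the arm can. A call with a number of a shift or a turn outside -1 to 1 is refused whole. A call with a gripper value outside its range is refused whole. The fingers move at their own pace and stop on an object; the grip force is fixed at half the most. Time passes only in rows, so rows that repeat a pose let the fingers close. It gives the time, the measured TCP pose, the force and the opening at its end, in the units of the state.
- manip.state(): the state, without advancing time (a new reading comes with each control period).
- optics.snapshot(name): name is "scene" or "top"; returns a dict with "img" (480x640x3 uint8, red, green, blue), "fx", "fy", "cx", "cy" (pixels), "cam_to_world" (4x4, takes a point from camera to world coordinates). Camera axes: x right, y down, z forward; pixel columns grow to the right and rows downward; lengths in m; the calibration is good to about 2 mm. A picture is of the moment at which its call begins. There is no depth.
- manip.finish_job(): hands the job in, once; it reports no verdict.
Trained networks look in a picture, given as the dict that the camera call returned (one of the last four; its "shot" number tells which), for a name from the list of things; names that differ only in an ending like _2 or _b are one class to them, and where a whole thing is asked for, a point or a joint stands for the part that bears it (a point fixed in the world has none). Each returns a list of dicts, best first, with "p" (0 to 1); they miss things now and then, are a little off and sometimes report something else, mostly with a low value. They report only what shows in the picture. A call takes as long as a camera call. They do not tell look-alikes from the thing itself.
- spotter.look_for(label, picture): "location" ([column, row] in pixels, amid what is visible of it).
- spotter.outline_of(label, picture): "pixels" (480x640 bool, what is visible of it) and "location" ([column, row] in pixels, amid what is visible of it).
The state is a dict: "clock": time; "qpos": joint angles; "qvel": joint speeds; "effort": joint torques, N m; "position": TCP position; "ee_rot": TCP orientation; "force": force on the tool from outside, world axes, zero at the start; "ft_torque": the same for the moment, N m; "finger_gap": finger opening in m.
Only numpy, scipy, OpenCV 4.12 (cv2) and the standard library are available. Lean on these libraries where they do the work, as an engineer would, in place of code of your own. Each camera call takes 0.05 s, during which the arm holds its last target. There are 200 camera calls.

## Working session

There is one attempt and no reset: what is moved stays moved. The work goes in short steps, Python scripts to look and compute and a shell command to move; the robot and the scene stay as the last step left them, time stands still between calls to the robot, and variables do not carry over. Pictures are saved under pics/ and viewed, about 8 in all and at most 12, crops included, and the job is handed in when it is done.

```bash
ls; mkdir -p pics
python3 - <<'E'
from workcell import manip, optics, spotter
import cv2, numpy as np
for n in ("scene","top"):
    s=optics.snapshot(n); cv2.imwrite(f"pics/{n}0.png",s["img"][:,:,::-1])
    print(n,s["fx"],s["cx"],s["cy"],np.round(s["cam_to_world"],3).tolist())
    for l in ("hopper","tray","tray_grip","gate_grip","gate","block1_center","shoe_a_mid","tin_mid","hammer_grip"):
        print(l,[(np.round(d["location"]).tolist(),round(d["p"],2)) for d in spotter.look_for(l,s)][:6])
print(manip.state())
E
```

```text
pics
scene 448.94936528310086 325.281168683227 242.00626813661324 [[-0.697, 0.425, -0.578, 1.214], [0.717, 0.393, -0.575, 0.65], [-0.017, -0.815, -0.579, 0.881], [0.0, 0.0, 0.0, 1.0]]
hopper [([346.0, 268.0], 0.65), ([348.0, 231.0], 0.29)]
tray [([435.0, 424.0], 0.77), ([332.0, 372.0], 0.72), ([531.0, 320.0], 0.69), ([478.0, 356.0], 0.57)]
tray_grip [([478.0, 355.0], 0.79), ([432.0, 424.0], 0.78), ([496.0, 371.0], 0.43)]
gate_grip [([349.0, 230.0], 0.89), ([346.0, 272.0], 0.33)]
gate [([346.0, 232.0], 0.85), ([495.0, 370.0], 0.73)]
block1_center [([498.0, 371.0], 0.44)]
shoe_a_mid [([223.0, 216.0], 0.74)]
tin_mid [([330.0, 375.0], 0.86)]
hammer_grip [([231.0, 314.0], 0.58)]
top 474.6797934312683 319.5841619386718 241.73142822645548 [[0.016, -0.983, 0.184, 0.252], [-1.0, -0.018, -0.004, -0.052], [0.007, -0.184, -0.983, 1.592], [0.0, 0.0, 0.0, 1.0]]
hopper [([315.0, 266.0], 0.58)]
tray [([178.0, 206.0], 0.74)]
tray_grip [([180.0, 207.0], 0.86), ([187.0, 266.0], 0.71), ([164.0, 328.0], 0.58)]
gate_grip [([307.0, 250.0], 0.89), ([189.0, 270.0], 0.71)]
gate [([307.0, 255.0], 0.67)]
block1
[... 152 characters left out ...]
mer_grip [([350.0, 191.0], 0.95)]
{'clock': 1.0, 'qpos': array([-1.38001098e+00,  5.26982267e-02,  1.61288308e+00,  9.24384307e-06,
        1.47599011e+00, -1.19000081e-01]), 'qvel': array([-0.00368861,  0.00063711, -0.00087939, -0.00091386,  0.00090071,
        0.0016218 ]), 'effort': array([ 5.42934340e-04, -3.93683338e+01, -3.70475614e+01, -1.81575706e-05,
        4.85061337e-04, -3.63684805e-06]), 'position': array([ 0.19053513, -0.59524011,  0.23131479]), 'ee_rot': array([1.04438437e-05, 9.88028155e-01, 1.54273668e-01, 4.97915382e-06]), 'force': array([-0.10563123,  0.09296774, -1.10709056]), 'ft_torque': array([-0.00541707, -0.03770658, -0.00025732]), 'finger_gap': 0.08544661715177447}
```

View pics/scene0.png

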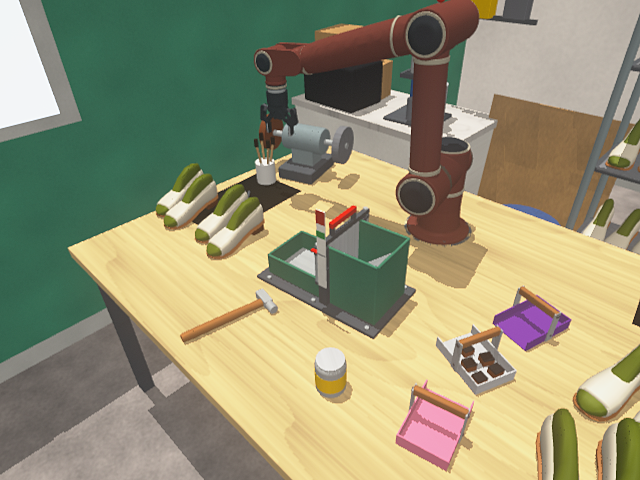

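View pics/top0.png

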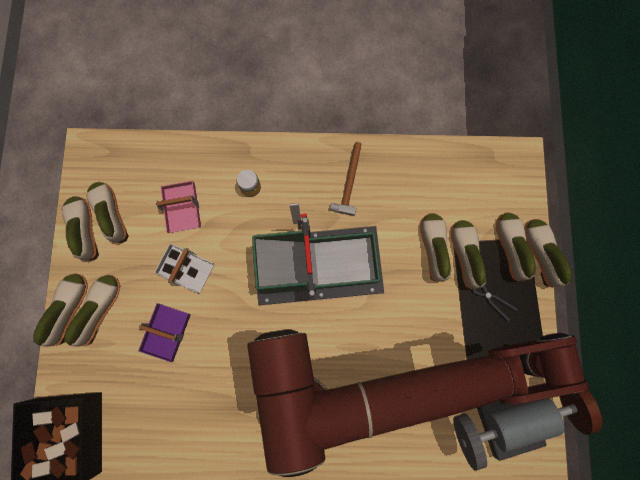

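The scene shows the hopper (bin towards +y, trough towards -y), with the tray of blocks at scene (478,360) and top (187,268). The pink and purple trays are the decoys. I'll zoom in for the mouth direction and corners.

Run:
```python
import cv2, numpy as np
a=cv2.imread("pics/scene0.png");b=cv2.imread("pics/top0.png")
f=lambda im,x,y,w,h,s:cv2.resize(im[y:y+h,x:x+w],(w*s,h*s),interpolation=cv2.INTER_CUBIC)
A=f(a,430,315,100,80,4); B=f(b,145,232,80,80,4)
C=f(b,240,195,150,120,4); D=f(a,250,200,30,120,4)
top=np.hstack([A,B]); 
cv2.imwrite("pics/c1.png",cv2.vconcat([top, cv2.copyMakeBorder(f(b,240,198,160,60,4)[:240,:640],0,0,0,80,0)]))
cv2.imwrite("pics/c2.png",f(b,240,195,150,112,5))
```

```text
(no output)
```

View pics/c1.png

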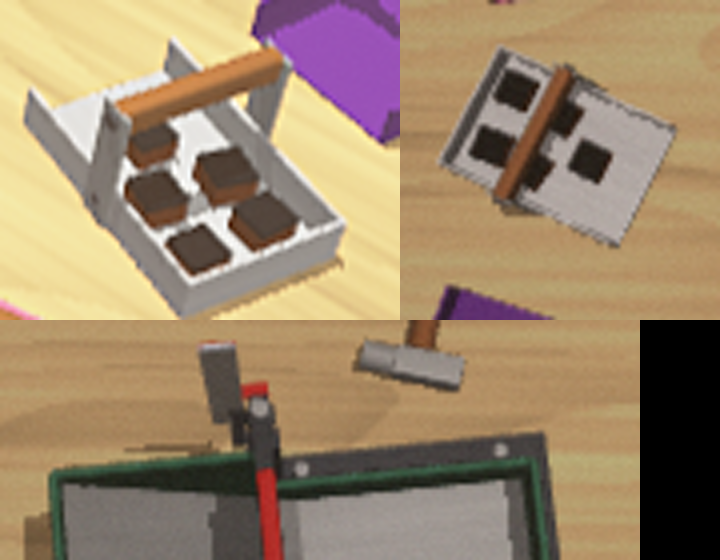

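View pics/c2.png

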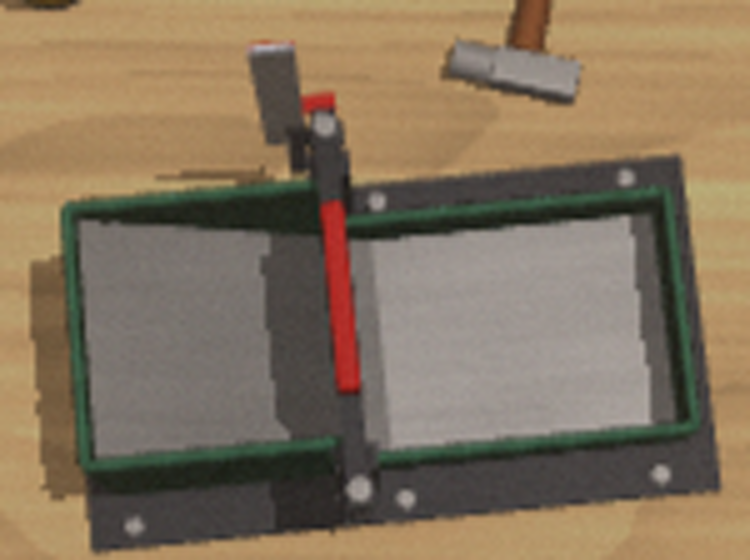

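The c1 crop shows the tray's mouth to the right and down in the top view, towards world -y. The blocks sit towards its closed end. The c2 crop gives the hopper rim and the red bar ends. Next I'll compute poses.

```bash
cat > h.py <<'E'
from workcell import manip, optics, spotter
import numpy as np, cv2
from scipy.spatial.transform import Rotation as R
def ray(s,u,v):
    T=s["cam_to_world"]; return T[:3,3], T[:3,:3]@np.array([(u-s["cx"])/s["fx"],(v-s["cy"])/s["fy"],1])
def onz(s,u,v,z):
    o,d=ray(s,u,v); return o+d*(z-o[2])/d[2]
def proj(s,p):
    q=np.linalg.inv(s["cam_to_world"])@np.append(p,1); return np.array([s["fx"]*q[0]/q[2]+s["cx"],s["fy"]*q[1]/q[2]+s["cy"]])
def Rq(): q=manip.state()["ee_rot"]; return R.from_quat(np.r_[q[1:],q[0]])
def plan(p,Rt):
    "shift/turn (normalised) from the present pose to TCP p, rotation Rt"
    st=manip.state(); r=Rq()
    return np.round(r.inv().apply(np.array(p)-st["position"])/.5,4), np.round((r.inv()*Rt).as_rotvec()/2,4)
E
python3 - <<'E'
from h import *
t=optics.snapshot("top"); s=optics.snapshot("scene")
P=lambda n,u,v,z,c=t:(print(n,np.round(onz(c,u,v,z),4)),onz(c,u,v,z))[1]
a=P("bar1",186.25,249.5,.096);b=P("bar2",171.25,280,.096);print("len",np.linalg.norm(a-b),(a+b)/2)
a=P("bk1",170.75,244,.032);b=P("bk2",155.75,272.75,.032)
for z in(.032,.003):
  c=P("m1",213.25,264,z);d=P("m2",198.75,293,z)
  print(np.linalg.norm(a-c),np.linalg.norm(b-d),np.linalg.norm(a-b),(a+b+c+d)/4, np.degrees(np.arctan2(*((c+d-a-b)/2)[1::-1])))
a=P("sbar1",461.25,341.25,.085,s);b=P("sbar2",501.25,330,.085,s)
a=P("g1",306.6,235.6,.259);b=P("g2",309.4,273,.259);print(np.linalg.norm(a-b),(a+b)/2,np.degrees(np.arctan2(*(a-b)[1::-1])))
a=P("rim1",254,236.4,.2);b=P("rim2",257.6,288.4,.2);print(np.linalg.norm(a-b),(a+b)/2,np.degrees(np.arctan2(*(a-b)[1::-1])))
for l,z in(("tin_mid",.095),):
  P(l,*spotter.look_for(l,t)[0]["location"],z)
E
```

```text
bar1 [0.4996 0.3668 0.096 ]
bar2 [0.4014 0.4074 0.096 ]
len 0.10626861779321523 [0.45047593 0.38710301 0.096     ]
bk1 [0.5279 0.4376 0.032 ]
bk2 [0.4308 0.4797 0.032 ]
m1 [0.4632 0.2923 0.032 ]
m2 [0.3667 0.3341 0.032 ]
0.15904038010396204 0.15909000699970635 0.10582654298148526 [0.44713703 0.38591996 0.032     ] -113.87554222633273
m1 [0.4671 0.2987 0.003 ]
m2 [0.3689 0.3413 0.003 ]
0.15435084953632702 0.15441360055489012 0.10582654298148526 [0.44865427 0.38931216 0.0175    ] -113.86465281259046
sbar1 [0.4895 0.3673 0.085 ]
sbar2 [0.3935 0.4179 0.085 ]
g1 [ 0.519  -0.0199  0.259 ]
g2 [ 0.4115 -0.0301  0.259 ]
0.10796049806331233 [ 0.46528043 -0.02500545  0.259     ] 5.430170092871744
rim1 [0.5256 0.1385 0.2   ]
rim2 [0.3707 0.1215 0.2   ]
0.1558336789424976 [0.44814202 0.13000713 0.2       ] 6.274442157472173
tin_mid [0.7274 0.1684 0.095 ]
```

```bash
cat >> h.py <<'E'
HO=np.array([.465,-.025,0]); HY=5.9
TO=np.array([.4485,.3865,0]); TY=-23.4
def hop(x,y,z): return HO+R.from_euler('z',HY,degrees=True).apply(np.array([x,y,z])/1000)
def rot(psi,tilt=0,ax=0): # tool down, tool x at heading psi; then tilt about heading ax (deg)
    a=np.radians(ax); return R.from_rotvec(np.radians(tilt)*np.array([np.cos(a),np.sin(a),0]))*R.from_euler('z',psi,degrees=True)*R.from_euler('x',180,degrees=True)
def now(): s=manip.state(); print("t",round(s["clock"],2),"p",np.round(s["position"],4),"f",np.round(s["force"],1),"gap",round(s["finger_gap"],4),"q",np.round(s["qpos"],2))
E
python3 - <<'E'
from h import *
now(); print(plan([.5,-.15,.45],rot(80)))
E
```

```text
t 1.15 p [ 0.1905 -0.5952  0.2313] f [-0.1  0.2  0.3] gap 0.0855 q [-1.38  0.05  1.61 -0.    1.48 -0.12]
(array([ 0.861 , -0.6594, -0.4374]), array([-0.    , -0.    , -0.5432]))
```

```bash
python3 -m inch '[[[0.03,-0.03,-0.15],[0,0,-0.05],0],[[0.86,-0.66,-0.44],[0,0,-0.54],0],[[0.86,-0.66,-0.44],[0,0,-0.54],0],[[0.86,-0.66,-0.44],[0,0,-0.54],0],[[0.86,-0.66,-0.44],[0,0,-0.54],0],[[0.86,-0.66,-0.44],[0,0,-0.54],0],[[0.86,-0.66,-0.44],[0,0,-0.54],0],[[0.86,-0.66,-0.44],[0,0,-0.54],0]]'; python3 -c "
from h import *
now(); print(plan([.5,.1,.4],rot(120))); print(plan([*TO[:2],.25],rot(156.6)))"
```

```text
clock: 1.95
position: [0.3881, -0.3085, 0.3886]
ee_rot: [0.0, 0.767, 0.642, 0.0]
force: [1.1, -0.9, 0.3]
finger_gap: 0.0852
t 1.95 p [ 0.3881 -0.3085  0.3886] f [ 1.1 -0.9  0.3] gap 0.0852 q [-0.82 -0.3   1.68  0.    1.76 -0.65]
(array([ 0.8437,  0.0766, -0.0232]), array([ 3.000e-04,  4.000e-04, -3.503e-01]))
(array([ 1.3898, -0.1259,  0.2763]), array([ 2.000e-04,  5.000e-04, -6.696e-01]))
```

```bash
python3 -m inch '[[[0.84,0.08,-0.06],[0,0,-0.35],0],[[0.84,0.08,-0.06],[0,0,-0.35],0],[[0.84,0.08,-0.06],[0,0,-0.35],0],[[0.84,0.08,-0.06],[0,0,-0.35],0],[[0.84,0.08,-0.06],[0,0,-0.35],0],[[0.84,0.08,-0.06],[0,0,-0.35],0],[[0.84,0.08,-0.06],[0,0,-0.35],0],[[0.84,0.08,-0.06],[0,0,-0.35],0]]'; python3 -c "
from h import *
now(); print(plan([*TO[:2],.2],rot(156.6)))"
```

```text
clock: 2.75
position: [0.4947, 0.0761, 0.4171]
ee_rot: [0.001, 0.5, 0.866, 0.0]
force: [0.8, -0.9, 0.3]
finger_gap: 0.0852
t 2.75 p [0.4947 0.0761 0.4171] f [ 0.8 -0.9  0.3] gap 0.0852 q [ 0.   -0.29  1.62 -0.    1.81 -0.52]
(array([0.5845, 0.2297, 0.4335]), array([ 3.000e-04,  1.000e-03, -3.195e-01]))
```

```bash
python3 -m inch '[[[0.585,0.23,0.2],[0,0,-0.32],0],[[0.585,0.23,0.2],[0,0,-0.32],0],[[0.585,0.23,0.2],[0,0,-0.32],0],[[0.585,0.23,0.2],[0,0,-0.32],0],[[0.585,0.23,0.43],[0,0,-0.32],0],[[0.585,0.23,0.43],[0,0,-0.32],0],[[0.585,0.23,0.43],[0,0,-0.32],0],[[0.585,0.23,0.43],[0,0,-0.32],0]]'
python3 - <<'E'
from h import *
now(); print(plan([*TO[:2],.066],rot(156.6)))
im=[]
for n,z,c in(("top",.25,(185,265)),("scene",.1,(478,345))):
    s=optics.snapshot(n); v=s["img"][:,:,::-1].copy()
    r=R.from_euler('z',TY,degrees=True)
    v=cv2.resize(v,None,fx=4,fy=4,interpolation=cv2.INTER_CUBIC)
    for q in((55,0,85),(-55,0,85),(0,0,85),(-55,-80,3),(55,-80,3),(55,80,32),(-55,80,32)):
        p=(proj(s,TO+r.apply(np.array(q)/1000))*4+2).astype(int); cv2.circle(v,tuple(int(k) for k in p),4,(0,255,0),1)
    x,y=c; im.append(v[y*4-240:y*4+240,x*4-200:x*4+200])
cv2.imwrite("pics/c3.png",np.hstack(im))
E
```

```text
clock: 3.55
position: [0.4479, 0.3882, 0.2004]
ee_rot: [0.001, 0.202, 0.979, 0.0]
force: [0.7, -0.4, -0.1]
finger_gap: 0.0855
t 3.55 p [0.4479 0.3882 0.2004] f [ 0.7 -0.4 -0.1] gap 0.0855 q [ 0.59 -0.    1.72 -0.    1.42 -0.57]
(array([-0.0017, -0.0028,  0.2688]), array([0.0002, 0.0012, 0.0007]))
```

View pics/c3.png

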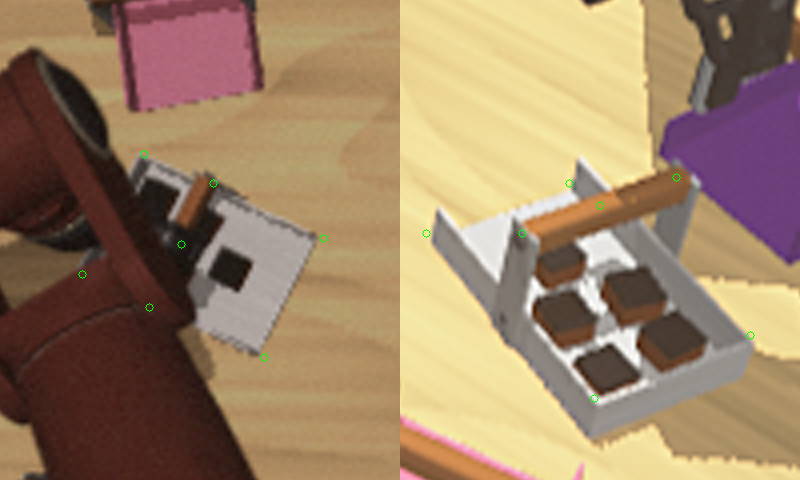

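The overlay fits: the predicted bar ends in scene are within about 2 px of the bar, and the top corners match. I'll project the TCP to check that the gripper really hangs over the bar, then descend.

```bash
python3 -c "
from h import *
s=optics.snapshot('scene'); p=manip.state()['position']; print((proj(s,p)-[428,285])*4+[400,0])"
python3 -m inch '[[[0,0,0.1],[0,0,0],0],[[0,0,0.16],[0,0,0],0],[[0,0,0.2],[0,0,0],0],[[0,0,0.2],[0,0,0],0]]'
python3 - <<'E'
from h import *
now(); print(plan([*TO[:2],.066],rot(156.6)))
s=optics.snapshot("scene"); cv2.imwrite("pics/c4.png",cv2.resize(s["img"][260:410,400:560,::-1],None,fx=4,fy=4,interpolation=cv2.INTER_CUBIC))
E
```

```text
[637.83414714  59.81407484]
clock: 4.1
position: [0.4449, 0.3847, 0.0957]
ee_rot: [-0.003, 0.202, 0.979, -0.005]
force: [-0.1, -0.6, 0.8]
finger_gap: 0.0853
t 4.1 p [0.4449 0.3847 0.0957] f [-0.1 -0.6  0.8] gap 0.0853 q [ 0.59  0.09  1.81 -0.    1.25 -0.58]
(array([-0.0054,  0.0068,  0.0592]), array([-0.0051, -0.002 ,  0.0012]))
```

View pics/c4.png

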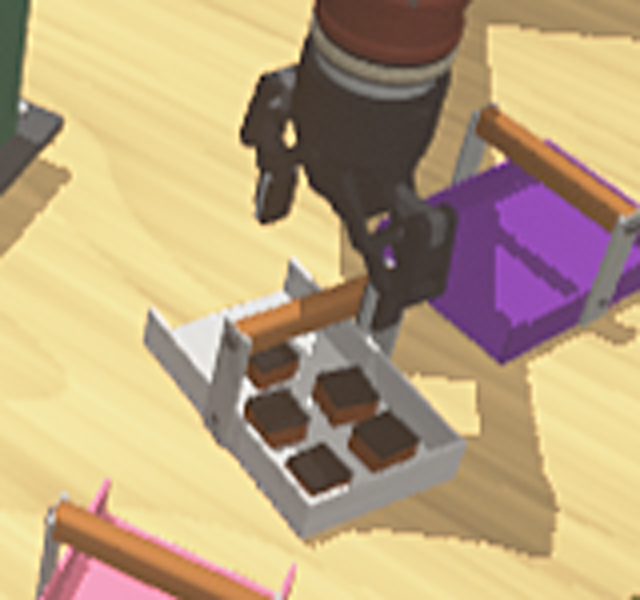

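Run:
```python
from h import *
s=optics.snapshot('scene'); p=manip.state()['position']; r=Rq()
for y in(-.05,0,.05):
    print(y,(proj(s,p+r.apply([0,y,-.013]))-[400,260])*4)
rt=R.from_euler('z',TY,degrees=True)
for q in((55,0,96),(-55,0,96),(0,0,96)): print(q,(proj(s,TO+rt.apply(np.array(q)/1000))-[400,260])*4)
# triangulate bar ends: crop c4 ends + top view
t=optics.snapshot('top')
def tri(a,b):
    (o1,d1),(o2,d2)=ray(s,*a),ray(t,*b)
    A=np.c_[d1,-d2]; k=np.linalg.lstsq(A,o2-o1,rcond=None)[0]; x,y=o1+d1*k[0],o2+d2*k[1]; return (x+y)/2,np.linalg.norm(x-y)
print(tri((461.25,341.25),(186.25,249.5)),tri((501.25,330),(171.25,280)))
```

```text
-0.05 [266.59151692 212.54203901]
0 [320.28419762 268.87878859]
0.05 [378.01936542 329.45709552]
(55, 0, 96) [235.29229715 318.50941422]
(-55, 0, 96) [390.0743033 262.9487723]
(0, 0, 96) [313.90909805 290.28908014]
(array([0.49901065, 0.3690592 , 0.0940982 ]), np.float64(0.003774166375996104)) (array([0.39993589, 0.4146404 , 0.0878721 ]), np.float64(0.01028342639129534))
```

```bash
python3 -m inch '[[[-0.005,0.009,0.03],[-0.005,-0.002,0],0],[[-0.005,0.009,0.059],[-0.005,-0.002,0],0],[[-0.005,0.009,0.059],[-0.005,-0.002,0],0],[[-0.005,0.009,0.059],[-0.005,-0.002,0],255],[[-0.005,0.009,0.059],[-0.005,-0.002,0],255],[[-0.005,0.009,0.059],[-0.005,-0.002,0],255],[[-0.005,0.009,0.059],[-0.005,-0.002,0],255],[[-0.005,0.009,0.059],[-0.005,-0.002,0],255]]'; python3 -c "
from h import *
now()"
```

```text
clock: 5.05
position: [0.4518, 0.3902, 0.0716]
ee_rot: [0.003, 0.201, 0.979, 0.003]
force: [-5.2, -4.6, 8.8]
finger_gap: 0.0131
t 5.05 p [0.4518 0.3902 0.0716] f [-5.2 -4.6  8.8] gap 0.0131 q [ 0.59  0.13  1.81  0.    1.19 -0.58]
```

```bash
python3 -m inch '[[[0,0,-0.005],[0,0,0],255],[[0,0,-0.02],[0,0,0],255],[[0,0,-0.05],[0,0,0],255],[[0,0,-0.1],[0,0,0],255],[[0,0,-0.15],[0,0,0],255],[[0,0,-0.19],[0,0,0],255],[[0,0,-0.2],[0,0,0],255],[[0,0,-0.2],[0,0,0],255]]'
python3 - <<'E'
from h import *
now()
s=optics.snapshot("scene"); cv2.imwrite("pics/c5.png",cv2.resize(s["img"][220:400,400:580,::-1],None,fx=3,fy=3,interpolation=cv2.INTER_CUBIC))
# offset of grasp-bar in the hand
def pose(th,my,mz): # tray mouth edge (hopper y,z mm), tilt th
    c,si=np.cos(np.radians(th)),np.sin(np.radians(th))
    # grip(0,85) rel. to mouth (-80,0): (80,85); rotate about x by th ; TCP 19mm beyond grip: (80,66)
    y=my+80*c-66*si; z=mz+80*si+66*c
    return hop(0,y,z), rot(180+HY,th,HY)
for a in((0,85,260),(0,75,225),(10,75,225),(20,75,220),(30,75,215),(40,75,210),(50,75,208)):
    p,r=pose(*a); print(a,np.round(p,3),*plan(p,r))
E
```

```text
clock: 5.85
position: [0.4516, 0.39, 0.1731]
ee_rot: [0.004, 0.201, 0.979, 0.004]
force: [1.0, -0.5, -5.2]
finger_gap: 0.0129
t 5.85 p [0.4516 0.39   0.1731] f [ 1.  -0.5 -5.2] gap 0.0129 q [ 0.59  0.02  1.74  0.    1.36 -0.58]
(0, 85, 260) [0.448 0.139 0.326] [-0.1939 -0.4599 -0.3117] [ 0.0033  0.0034 -0.2543]
(0, 75, 225) [0.449 0.129 0.291] [-0.2033 -0.478  -0.2418] [ 0.0033  0.0034 -0.2543]
(10, 75, 225) [0.45  0.117 0.304] [-0.2158 -0.4999 -0.2677] [-0.0821  0.0256 -0.2534]
(20, 75, 220) [0.452 0.102 0.309] [-0.2302 -0.5255 -0.2788] [-0.1675  0.0477 -0.2511]
(30, 75, 215) [0.454 0.086 0.312] [-0.2461 -0.554  -0.2845] [-0.2528  0.0698 -0.2475]
(40, 75, 210) [0.455 0.068 0.312] [-0.263  -0.5844 -0.2844] [-0.3381  0.0919 -0.2425]
(50, 75, 208) [0.457 0.05  0.312] [-0.2806 -0.6159 -0.284 ] [-0.4234  0.114  -0.2363]
```

View pics/c5.png

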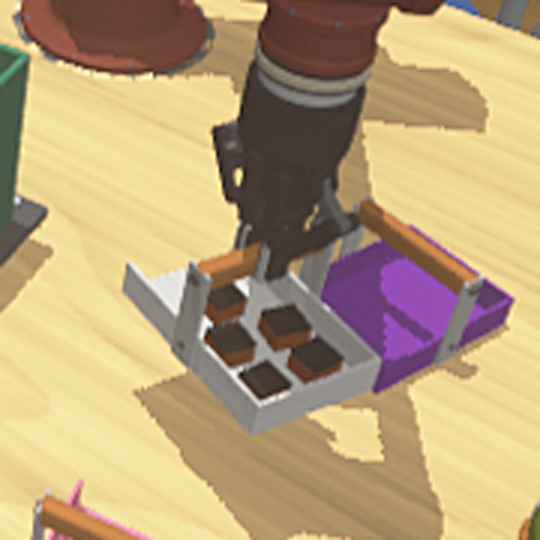

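The blocks are all in the lifted, level tray. Now I'll carry it to the hopper gently, lifting first.

```bash
python3 -m inch '[[[-0.004,-0.01,-0.03],[0,0,-0.01],255],[[-0.012,-0.03,-0.08],[0,0,-0.03],255],[[-0.024,-0.06,-0.14],[0,0,-0.06],255],[[-0.04,-0.1,-0.2],[0,0,-0.09],255],[[-0.058,-0.14,-0.25],[0,0,-0.12],255],[[-0.075,-0.18,-0.29],[0,0,-0.15],255],[[-0.09,-0.21,-0.31],[0,0,-0.17],255],[[-0.095,-0.22,-0.32],[0,0,-0.18],255]]'
cat >> h.py <<'E'
def pose(th,my,mz,d=71.6):
    c,si=np.cos(np.radians(th)),np.sin(np.radians(th))
    return hop(0,my+80*c-d*si,mz+80*si+d*c), rot(180+HY,th,HY)
E
python3 - <<'E'
from h import *
now()
for a in((0,85,235),(0,75,222)): print(a,*plan(*pose(*a)))
E
```

```text
clock: 6.7
position: [0.4501, 0.2671, 0.3324]
ee_rot: [0.004, 0.023, 1.0, 0.003]
force: [-0.1, 0.1, -4.4]
finger_gap: 0.013
t 6.7 p [0.4501 0.2671 0.3324] f [-0.1  0.1 -4.4] gap 0.013 q [ 0.39 -0.24  1.72  0.    1.65 -1.13]
(0, 85, 235) [-0.0071 -0.2561  0.0503] [ 0.0024  0.0046 -0.0742]
(0, 75, 222) [-0.0098 -0.276   0.0763] [ 0.0024  0.0046 -0.0742]
```

```bash
python3 -m inch '[[[0,-0.02,0],[0,0,-0.01],255],[[-0.002,-0.06,0.01],[0,0,-0.03],255],[[-0.003,-0.11,0.02],[0,0,-0.05],255],[[-0.005,-0.16,0.03],[0,0,-0.07],255],[[-0.006,-0.2,0.04],[0,0,-0.074],255],[[-0.007,-0.235,0.05],[0,0,-0.074],255],[[-0.007,-0.256,0.05],[0,0,-0.074],255],[[-0.007,-0.256,0.05],[0.002,0.004,-0.074],255]]'
python3 - <<'E'
from h import *
now()
for th,my,mz in((0,78,225),(8,78,225),(16,78,222),(24,78,219),(32,78,216),(40,78,213),(48,78,210),(54,78,208)): print(th,*plan(*pose(th,my,mz)))
a=optics.snapshot("scene")["img"][150:360,260:440,::-1]; b=optics.snapshot("top")["img"][200:305,240:390,::-1]
a=cv2.resize(a,None,fx=2.5,fy=2.5); b=cv2.resize(b,(350,245))
b=cv2.copyMakeBorder(b,0,a.shape[0]-245,0,0,0); cv2.imwrite("pics/c6.png",np.hstack([a,b]))
E
```

```text
clock: 7.5
position: [0.4476, 0.1381, 0.3067]
ee_rot: [0.0, -0.05, 0.999, 0.0]
force: [-0.4, -0.2, -4.7]
finger_gap: 0.0128
t 7.5 p [0.4476 0.1381 0.3067] f [-0.4 -0.2 -4.7] gap 0.0128 q [ 0.14 -0.37  1.86  0.    1.65 -1.53]
0 [-0.0011 -0.0121  0.0201] [ 0.0002  0.0002 -0.0011]
8 [-0.0011 -0.0335 -0.0008] [-0.0697  0.0002 -0.0011]
16 [-0.0012 -0.0577 -0.0125] [-0.1395  0.0003 -0.0011]
24 [-0.0012 -0.0841 -0.0206] [-0.2093  0.0004 -0.0011]
32 [-0.0013 -0.1122 -0.025 ] [-0.2791  0.0005 -0.001 ]
40 [-0.0014 -0.1415 -0.0253] [-0.3489  0.0005 -0.001 ]
48 [-0.0014 -0.1714 -0.0215] [-0.4187  0.0006 -0.001 ]
54 [-0.0015 -0.1939 -0.0164] [-0.4711  0.0007 -0.0009]
```

View pics/c6.png

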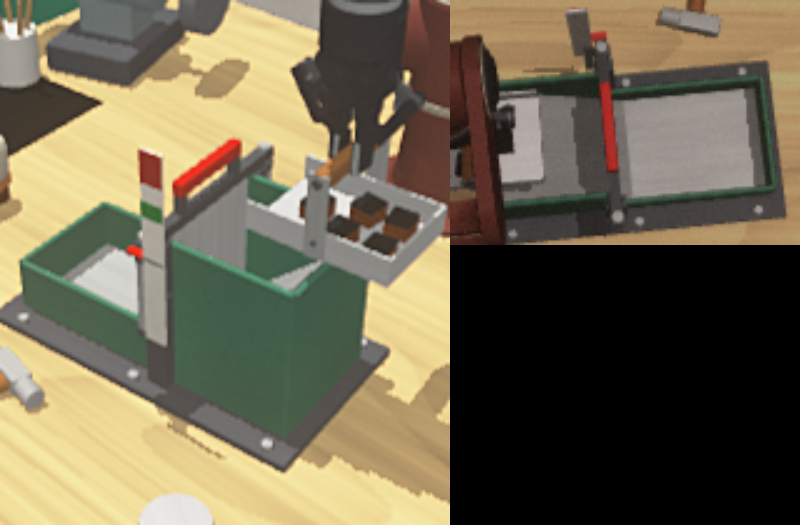

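The tray's mouth lies over the bin and is centred, so I'll tip it about the mouth edge.

```bash
python3 -m inch '[[[-0.001,-0.02,0.005],[-0.03,0,0],255],[[-0.001,-0.034,0],[-0.07,0,0],255],[[-0.001,-0.046,-0.007],[-0.105,0,0],255],[[-0.001,-0.058,-0.012],[-0.14,0,0],255],[[-0.001,-0.071,-0.017],[-0.175,0,0],255],[[-0.001,-0.084,-0.02],[-0.21,0,0],255],[[-0.001,-0.098,-0.023],[-0.245,0,0],255],[[-0.001,-0.112,-0.025],[-0.28,0,0],255]]'
python3 - <<'E'
from h import *
now()
for th,my,mz in((32,78,216),(40,78,213),(48,78,210),(54,78,208)): print(th,*plan(*pose(th,my,mz)))
E
```

```text
clock: 8.4
position: [0.4548, 0.0838, 0.3204]
ee_rot: [-0.013, -0.05, 0.959, 0.277]
force: [-0.4, -0.4, -3.7]
finger_gap: 0.0127
t 8.4 p [0.4548 0.0838 0.3204] f [-0.4 -0.4 -3.7] gap 0.0127 q [-0.29 -0.34  1.89  0.53  1.79 -1.9 ]
32 [ 0.002  -0.0037  0.0006] [0.0019 0.001  0.0012]
40 [ 0.0021 -0.0284 -0.0153] [-0.068   0.0009  0.0012]
48 [ 0.0021 -0.0557 -0.028 ] [-0.1378  0.0008  0.0013]
54 [ 0.0021 -0.0774 -0.0356] [-0.1901  0.0008  0.0013]
```

```bash
python3 -m inch '[[[0.002,-0.014,-0.007],[-0.035,0,0],255],[[0.002,-0.028,-0.015],[-0.07,0,0],255],[[0.002,-0.042,-0.022],[-0.105,0,0],255],[[0.002,-0.056,-0.028],[-0.138,0,0],255],[[0.002,-0.077,-0.036],[-0.19,0,0],255],[[0.002,-0.077,-0.036],[-0.19,0,0],255],[[0.002,-0.077,-0.036],[-0.19,0,0],255],[[0.002,-0.077,-0.036],[-0.19,0,0],255]]'
python3 - <<'E'
from h import *
now()
for th,my,mz in((54,78,208),(32,90,235),(0,100,250)): print(th,*plan(*pose(th,my,mz)))
a=optics.snapshot("scene")["img"][130:340,260:440,::-1]; b=optics.snapshot("top")["img"][200:305,240:390,::-1]
a=cv2.resize(a,None,fx=2.5,fy=2.5); b=cv2.resize(b,(350,245))
b=cv2.copyMakeBorder(b,0,a.shape[0]-245,0,0,0); cv2.imwrite("pics/c7.png",np.hstack([a,b]))
E
```

```text
clock: 9.2
position: [0.4586, 0.0423, 0.3161]
ee_rot: [-0.022, -0.048, 0.89, 0.452]
force: [-0.2, 0.2, -3.4]
finger_gap: 0.0129
t 9.2 p [0.4586 0.0423 0.3161] f [-0.2  0.2 -3.4] gap 0.0129 q [-0.51 -0.19  1.9   0.8   1.96 -2.07]
54 [ 0.0011 -0.0027  0.0006] [-0.0014  0.0005  0.0026]
32 [0.0006 0.0973 0.0584] [0.1906 0.001  0.0025]
0 [0.0005 0.1415 0.1749] [0.4698 0.0017 0.0022]
```

View pics/c7.png

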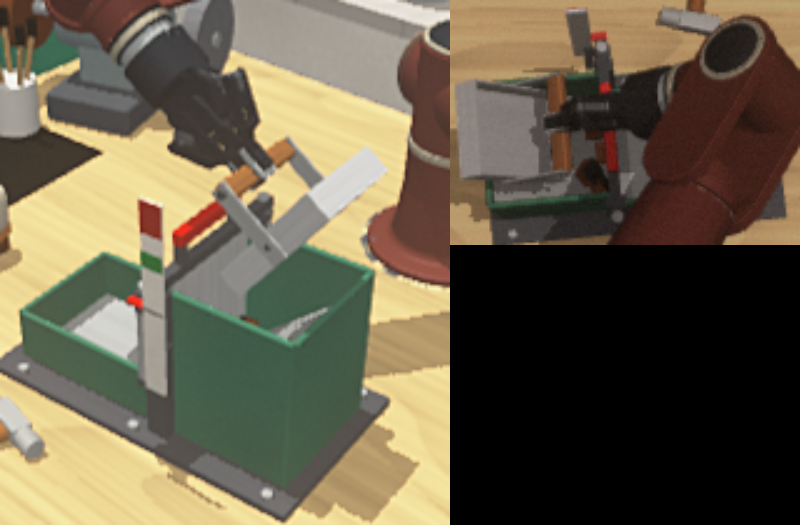

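The blocks are in the bin and the wrist force has fallen to 3.4 N, the weight of the empty tray. Next I'll tilt back while withdrawing.

```bash
python3 -m inch '[[[0,0,-0.01],[0.0,0,0],255],[[0,0.04,0],[0.06,0,0],255],[[0,0.07,0.02],[0.12,0,0],255],[[0,0.1,0.05],[0.19,0,0],255],[[0,0.12,0.08],[0.26,0,0],255],[[0,0.14,0.1],[0.33,0,0],255],[[0,0.145,0.13],[0.40,0,0],255],[[0,0.1415,0.16],[0.47,0.002,0.002],255]]'
python3 - <<'E'
from h import *
now()
print(plan([.4485,.388,.34],rot(156.6)),plan([.4485,.388,.0716],rot(156.6)))
E
```

```text
clock: 10.1
position: [0.4471, 0.1495, 0.3292]
ee_rot: [0.003, -0.052, 0.999, -0.002]
force: [0.3, -0.3, -4.3]
finger_gap: 0.0127
t 10.1 p [0.4471 0.1495 0.3292] f [ 0.3 -0.3 -4.3] gap 0.0127 q [ 0.17 -0.37  1.83 -0.    1.68 -1.51]
(array([-0.0528,  0.474 , -0.0231]), array([-0.0011,  0.003 ,  0.2565])) (array([-0.05  ,  0.4759,  0.5137]), array([-0.0011,  0.003 ,  0.2565]))
```

```bash
python3 -m inch '[[[-0.02,0.08,-0.02],[0,0,0.03],255],[[-0.03,0.18,-0.02],[0,0,0.08],255],[[-0.05,0.28,-0.02],[0,0,0.14],255],[[-0.05,0.37,0.04],[0,0,0.2],255],[[-0.05,0.44,0.12],[0,0,0.25],255],[[-0.05,0.475,0.2],[0,0.003,0.2565],255],[[-0.05,0.475,0.25],[0,0.003,0.2565],255],[[-0.05,0.475,0.28],[0,0.003,0.2565],255]]'
python3 - <<'E'
from h import *
now()
print(plan([.4485,.388,.0716],rot(156.6)))
E
```

```text
clock: 10.9
position: [0.4456, 0.3881, 0.1849]
ee_rot: [-0.003, 0.202, 0.979, -0.003]
force: [0.5, -0.4, -4.3]
finger_gap: 0.0129
t 10.9 p [0.4456 0.3881 0.1849] f [ 0.5 -0.4 -4.3] gap 0.0129 q [ 0.59  0.01  1.74 -0.    1.4  -0.57]
(array([-0.0064,  0.0037,  0.2266]), array([-0.0033, -0.002 ,  0.0007]))
```

```bash
python3 -m inch '[[[-0.003,0.002,0.06],[0,0,0],255],[[-0.006,0.004,0.12],[-0.003,-0.002,0],255],[[-0.006,0.004,0.18],[-0.003,-0.002,0],255],[[-0.006,0.004,0.205],[-0.003,-0.002,0],255],[[-0.006,0.004,0.215],[-0.003,-0.002,0],255],[[-0.006,0.004,0.222],[-0.003,-0.002,0],255],[[-0.006,0.004,0.226],[-0.003,-0.002,0],255],[[-0.006,0.004,0.226],[-0.003,-0.002,0],255]]'; python3 -c "
from h import *
now(); print(Rq().as_matrix()[2].round(4))"
```

```text
clock: 11.7
position: [0.4492, 0.3887, 0.0734]
ee_rot: [0.001, 0.202, 0.979, 0.001]
force: [0.2, -0.5, -4.4]
finger_gap: 0.0132
t 11.7 p [0.4492 0.3887 0.0734] f [ 0.2 -0.5 -4.4] gap 0.0132 q [ 0.59  0.13  1.81 -0.    1.2  -0.58]
[-0.0012  0.0015 -1.    ]
```

Still carrying about 1.5 mm up, so I'll press the last bit down until it makes contact, then release.

```bash
python3 -m inch '[[[0,0,0.003],[0,0,0],255],[[0,0,0.005],[0,0,0],255],[[0,0,0.006],[0,0,0],255],[[0,0,0.006],[0,0,0],255]]'
```

```text
clock: 12.1
position: [0.4497, 0.3892, 0.0716]
ee_rot: [0.001, 0.202, 0.979, 0.001]
force: [-2.5, -0.6, 3.4]
finger_gap: 0.0129
```

Contact: the force went from -4.4 to +3.4 N. I'll release and rise.

```bash
python3 -m inch '[[[0,0,0],[0,0,0],0],[[0,0,0],[0,0,0],0],[[0,0,0],[0,0,0],0],[[0,0,0],[0,0,0],0],[[0,0,-0.06],[0,0,0],0],[[0,0,-0.14],[0,0,0],0],[[0,0,-0.24],[0,0,0],0],[[0,0,-0.34],[0,0,0],0]]'; python3 -c "
from h import *
now(); print(plan(hop(0,0,380),rot(180+HY)))"
```

```text
clock: 12.9
position: [0.4487, 0.3885, 0.2427]
ee_rot: [0.001, 0.202, 0.979, 0.001]
force: [0.6, 0.7, 0.7]
finger_gap: 0.0852
t 12.9 p [0.4487 0.3885 0.2427] f [0.6 0.7 0.7] gap 0.0852 q [ 0.59 -0.03  1.68 -0.    1.49 -0.58]
(array([-0.3576, -0.7462, -0.2755]), array([ 0.0007,  0.0008, -0.255 ]))
```

```bash
python3 -m inch '[[[0,0,-0.15],[0,0,0],0],[[-0.05,-0.1,-0.25],[0,0,-0.05],0],[[-0.358,-0.746,-0.275],[0,0,-0.255],0],[[-0.358,-0.746,-0.275],[0,0,-0.255],0],[[-0.358,-0.746,-0.275],[0,0,-0.255],0],[[-0.358,-0.746,-0.275],[0,0,-0.255],0],[[-0.358,-0.746,-0.275],[0,0,-0.255],0],[[-0.358,-0.746,-0.275],[0,0,-0.255],0]]'; python3 -c "
from h import *
now(); print(plan(hop(0,0,310),rot(180+HY)))"
```

```text
clock: 13.7
position: [0.4613, 0.0652, 0.3686]
ee_rot: [0.001, -0.052, 0.999, 0.0]
force: [1.5, -0.4, -0.2]
finger_gap: 0.0855
t 13.7 p [0.4613 0.0652 0.3686] f [ 1.5 -0.4 -0.2] gap 0.0855 q [-0.02 -0.38  1.77  0.    1.75 -1.69]
(array([ 0.0117, -0.1803,  0.1171]), array([0.0003, 0.0013, 0.0002]))
```

```bash
python3 -m inch '[[[0.012,-0.09,0.03],[0,0,0],0],[[0.012,-0.18,0.1],[0,0,0],0],[[0.012,-0.18,0.117],[0,0,0],0],[[0.012,-0.18,0.117],[0,0,0],0]]'
python3 - <<'E'
from h import *
now(); print(plan(hop(0,0,231),rot(180+HY)))
s=optics.snapshot("scene"); v=cv2.resize(s["img"][170:330,250:420,::-1],None,fx=3,fy=3,interpolation=cv2.INTER_CUBIC)
for q in((55,0,250),(-55,0,250),(0,0,250)):
    p=(proj(s,hop(*q))-[250,170])*3+1; cv2.circle(v,tuple(int(k) for k in p),3,(0,255,0),1)
w=cv2.resize(s["img"][310:410,420:540,::-1],(288,240),interpolation=cv2.INTER_CUBIC); t=optics.snapshot("top"); x=cv2.resize(t["img"][215:300,240:342,::-1],(288,240))
cv2.imwrite("pics/c8.png",np.hstack([v,np.vstack([w,x])]))
E
```

```text
clock: 14.1
position: [0.4637, -0.0254, 0.3072]
ee_rot: [-0.001, -0.05, 0.999, 0.001]
force: [0.1, -0.2, -0.2]
finger_gap: 0.0855
t 14.1 p [ 0.4637 -0.0254  0.3072] f [ 0.1 -0.2 -0.2] gap 0.0855 q [-0.22 -0.38  1.87  0.    1.65 -1.89]
(array([-3.000e-03,  1.000e-04,  1.524e-01]), array([ 0.0014, -0.001 , -0.001 ]))
```

View pics/c8.png

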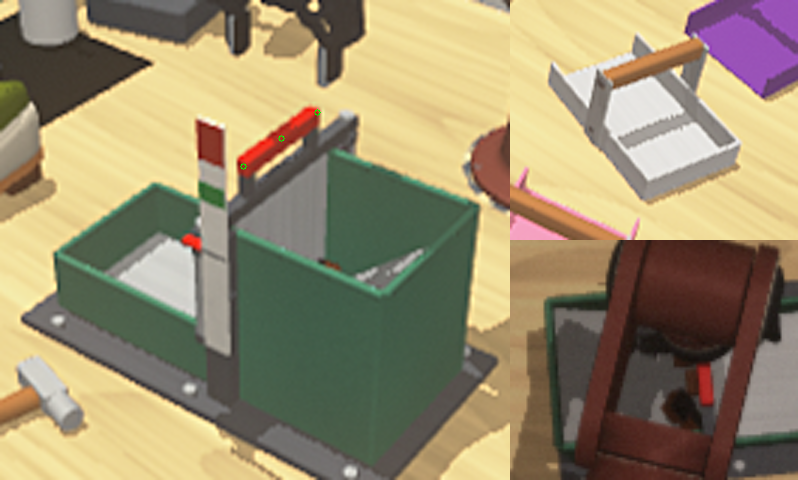

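The tray is empty and flat on the bench, and the bar overlay fits. I'll descend and grip the bar.

```bash
python3 -m inch '[[[-0.003,0,0.07],[0,0,0],0],[[-0.003,0,0.12],[0,0,0],0],[[-0.003,0,0.145],[0,0,0],0],[[-0.003,0,0.15],[0,0,0],0],[[-0.003,0,0.15],[0,0,0],0]]' && python3 -c "
from h import *
now(); print(plan(hop(0,0,231),rot(180+HY)))"
```

```text
clock: 14.7
position: [0.4672, -0.0232, 0.2368]
ee_rot: [0.002, -0.053, 0.999, 0.001]
force: [0.6, 0.0, -0.2]
finger_gap: 0.0854
t 14.7 p [ 0.4672 -0.0232  0.2368] f [ 0.6  0.  -0.2] gap 0.0854 q [-0.21 -0.35  1.96  0.    1.52 -1.89]
(array([ 0.0049, -0.003 ,  0.0115]), array([0.0004, 0.0023, 0.0013]))
```

```bash
python3 -m inch '[[[0,0,0],[0,0,0],255],[[0,0,0],[0,0,0],255],[[0,0,0],[0,0,0],255],[[0,0,0],[0,0,0],255],[[0,0,0],[0,0,0],255],[[0,0,0],[0,0,0],255]]' && python3 -c "
from h import *
now(); print(plan(hop(0,0,231),rot(180+HY)))"
```

```text
clock: 15.3
position: [0.4674, -0.0246, 0.2373]
ee_rot: [0.003, -0.053, 0.999, -0.001]
force: [-0.1, -5.5, 1.5]
finger_gap: 0.013
t 15.3 p [ 0.4674 -0.0246  0.2373] f [-0.1 -5.5  1.5] gap 0.013 q [-0.21 -0.35  1.96 -0.    1.52 -1.89]
(array([ 0.005 , -0.0003,  0.0125]), array([-0.0013,  0.0024,  0.0013]))
```

```bash
python3 -m inch '[[[0,-0.002,-0.015],[0,0,0],255],[[0,-0.002,-0.035],[0,0,0],255],[[0,-0.002,-0.06],[0,0,0],255],[[0,-0.002,-0.085],[0,0,0],255],[[0,-0.002,-0.105],[0,0,0],255],[[0,-0.002,-0.117],[0,0,0],255],[[0,-0.002,-0.12],[0,0,0],255],[[0,-0.002,-0.12],[0,0,0],255]]'
python3 - <<'E'
from h import *
now()
s=optics.snapshot("scene"); v=cv2.resize(s["img"][170:330,250:420,::-1],None,fx=3,fy=3,interpolation=cv2.INTER_CUBIC)
t=optics.snapshot("top"); x=cv2.resize(t["img"][205:315,240:390,::-1],(288,211)); x=cv2.copyMakeBorder(x,0,480-211,0,0,0)
cv2.imwrite("pics/c9.png",np.hstack([v,x]))
E
```

```text
clock: 16.1
position: [0.4674, -0.0246, 0.2948]
ee_rot: [0.002, -0.053, 0.999, 0.0]
force: [7.7, 1.4, -11.4]
finger_gap: 0.0125
t 16.1 p [ 0.4674 -0.0246  0.2948] f [  7.7   1.4 -11.4] gap 0.0125 q [-0.21 -0.37  1.88  0.    1.62 -1.89]
```

View pics/c9.png

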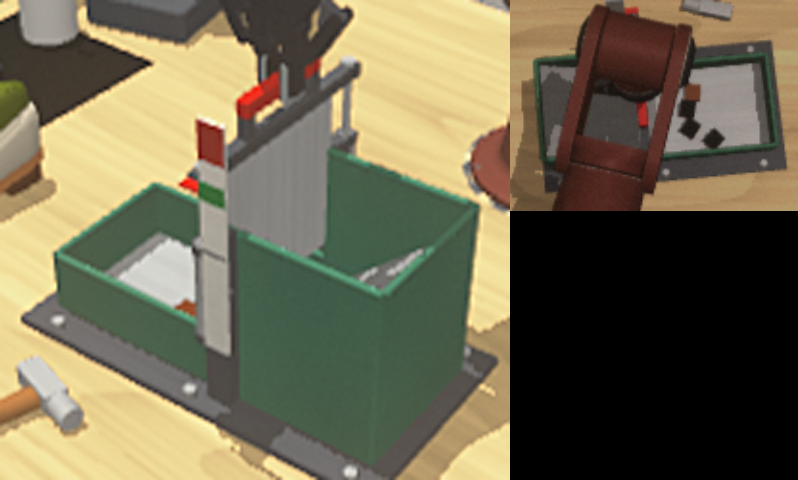

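The pointer is at the green band and four blocks already show in the trough. I'll trim by about 2 mm, hold, and count again.

```bash
python3 -m inch '[[[0,0,-0.005],[0,0,0],255],[[0,0,-0.005],[0,0,0],255],[[0,0,-0.005],[0,0,0],255],[[0,0,-0.005],[0,0,0],255],[[0,0,-0.005],[0,0,0],255],[[0,0,-0.005],[0,0,0],255],[[0,0,-0.005],[0,0,0],255],[[0,0,-0.005],[0,0,0],255]]'
python3 - <<'E'
from h import *
now()
t=optics.snapshot("top"); x=cv2.resize(t["img"][210:310,240:390,::-1],(750,500),interpolation=cv2.INTER_CUBIC)
cv2.imwrite("pics/c10.png",x)
for l in("block1_center",): print([(np.round(d["location"]).tolist(),round(d["p"],2)) for d in spotter.look_for(l,t)])
g=t["img"][225:300,300:385].astype(int); m=((g.max(2)<75)|((g[...,0]-g[...,2]>40)&(g[...,0]<170)&(g[...,1]>40))).astype(np.uint8)
n,_,st,c=cv2.connectedComponentsWithStats(m); print([(st[i,4],(c[i]+[300,225]).round(1).tolist()) for i in range(1,n) if st[i,4]>8])
# where should x-hidden trough region project
for q in((-75,-24,14),(75,-24,14),(0,-24,14),(75,-215,14)): print(q,proj(t,hop(*q)).round(1))
E
```

```text
clock: 17.0
position: [0.4674, -0.0246, 0.2941]
ee_rot: [0.001, -0.053, 0.999, 0.001]
force: [6.2, -1.2, -10.5]
finger_gap: 0.013
t 17.0 p [ 0.4674 -0.0246  0.2941] f [  6.2  -1.2 -10.5] gap 0.013 q [-0.21 -0.37  1.88  0.    1.62 -1.89]
[([307.0, 266.0], 0.56), ([333.0, 272.0], 0.54)]
[(np.int32(3369), [334.5, 262.6]), (np.int32(72), [345.5, 277.5])]
(-75, -24, 14) [318.3 287.5]
(75, -24, 14) [314.5 243.3]
(0, -24, 14) [316.3 265.2]
(75, -215, 14) [370.6 238.6]
```

```bash
python3 -m inch '[[[0,0,-0.012],[0,0,0],255],[[0,0,-0.012],[0,0,0],255],[[0,0,-0.012],[0,0,0],255],[[0,0,-0.012],[0,0,0],255],[[0,0,-0.012],[0,0,0],255],[[0,0,-0.012],[0,0,0],255]]'
python3 - <<'E'
from h import *
now()
s=optics.snapshot("scene"); t=optics.snapshot("top")
v=cv2.resize(s["img"][180:300,260:360,::-1],None,fx=4,fy=4,interpolation=cv2.INTER_CUBIC)
x=cv2.resize(t["img"][222:302,293:383,::-1],(400,356),interpolation=cv2.INTER_CUBIC); x=cv2.copyMakeBorder(x,0,v.shape[0]-356,0,0,0)
cv2.imwrite("pics/c11.png",np.hstack([v,x]))
E
```

```text
clock: 17.7
position: [0.4673, -0.0246, 0.2971]
ee_rot: [0.0, -0.054, 0.999, 0.001]
force: [6.0, -1.6, -11.3]
finger_gap: 0.0124
t 17.7 p [ 0.4673 -0.0246  0.2971] f [  6.   -1.6 -11.3] gap 0.0124 q [-0.21 -0.37  1.88  0.    1.63 -1.89]
```

View pics/c11.png

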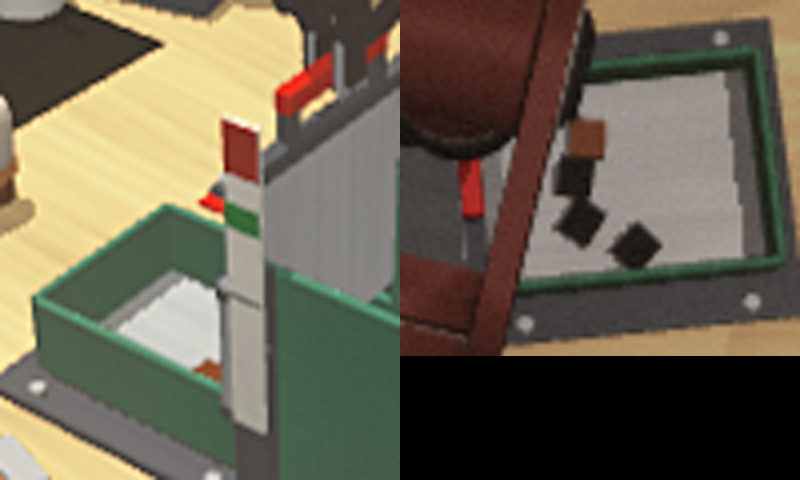

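The pointer is in the green band, with travel about 59.8 mm. Four blocks show in the trough and the fifth is not in view. The arm covers the strip of trough just in front of the gate in the top view. I've used all 12 picture views, so I'll check numerically.

```bash
cat > blk.py <<'E'
from h import *
now(); t=optics.snapshot("top"); g=t["img"]
def cl(p):
    r,G,b=[int(k) for k in p]
    if r>150 and G<70: return 'R'
    if G>r+12 : return 'g'
    if max(r,G,b)<48: return '#'
    if r-b>28 and G-b>6 and r<165: return 'b'
    if r-b>28: return 'a'
    return '.' if r>110 else ','
for v in range(230,296): print(v,''.join(cl(g[v,u]) for u in range(285,380)))
for n,q in(("gate",(0,0,100)),("y-24",(0,-24,14)),("y-24,x50",(50,-24,14)),("y-60",(0,-60,14)),("x60y-60",(60,-60,14))): print(n,proj(t,hop(*q)).round(0))
E
python3 blk.py
python3 - <<'E'
from h import *
for n in("scene","top"):
    s=optics.snapshot(n); print(n,[(np.round(d["location"]).tolist(),round(d["p"],2),int(d["pixels"].sum())) for d in spotter.outline_of("block1_center",s)])
E
```

```text
t 17.8 p [ 0.4673 -0.0246  0.2971] f [  6.3  -1.7 -10.8] gap 0.0129 q [-0.21 -0.37  1.88  0.    1.63 -1.89]
230 #bbbbbbbaaabbbbbbbbbbbababbbababbbbbbbb#bbbbbbbb,###,,,,,,,,,,,,,,,,,,,,,,,,,,,...,,,,,,,,,,aaa
231 #bbbbabbbbbbbbbaabbbbbbbbbbbbbbbabbbbb#bbabbbbbb,###,,,,,,,,,,,,,,,,,,,,,,,,,,,...,,,,,,,,,,aaa
232 #babbbbbababbbbbabbbbabbbbbbbbbbbbbabb#bbbbbbbb,####,,,,,,,,,,,,,,,,,,,,,,,,,,,,,,,g,ggg,,,,aaa
233 abbbabbbbababbbbabbabbbbbbbbbbbbbabbbb#bbbbbbbb,###,,,,,,,,,,,,,,,,,,,,,,,,gggggggggggggg,,,aaa
234 ,bbbbbbabbbbabbabbbbbbbbbbbaabbbbbabbb#bbbbbbbb,###,,,,,,,,,,,g,gggggggggggggggggggggg,,gg,,baa
235 bbabbbaababbbabbbbbaabbbbbbbbabbabbba#abbbbbbbb####,ggggggggggggggggggggggggg##########,gg,,baa
236 bbabbabbabaaabbbbabababbbbabbbbbbabbb#bbbbbbaa,####ggggggggggggggg,#####################gg,,baa
237 bbbbbbabbabaabaabbababbababbbbbbbbbba#bbbbbbbb,####ggg,g############################,###gg,,baa
238 baabbabbaababbbbabaabaabbbbbbbbbababa#bbbbbbbb,###########################,,,,,..,,,,,##gg,,,aa
239 bbbbbaabbabbababaabbbaaaabbbbbbbabaa#abbbbbbbb#################,,,,,,............,,,,,##
[... 5070 characters left out ...]
,,,,,,,,,,,,,,,,,,,,,,,,,,,,...,,,,,,
291 ##,aaabbbbbbbbbababaaaaa#abaaabaa,,,,,,,,,,,,,,,,,,,,,,,,,,,,,,,,,,,,,,,,,,,,,,,,,,,,,,.,,,,,,,
292 bba,#,aabbbbabbbabababaa#baabbbaa,,,,,,,,,,,,,,,,,,,,,,,,,,,,,,,,,,,,,,,,,,,,,,,,,,,,,,,,,,,,,,
293 bbbbbbba,,,abaabaaabbaa,#babbaab,,,..,,,,,,,,,,,,,,,,,,,,,,,,,,,,,,,,,,,,,,,,,,,,,,,,,,,,,,,,bb
294 abbbbbbbbbba###,aaaaaaa##bbbbbab#,....,,,,,,,,,,,,,,,,,,,,,,,,,,,,,,,,,,,,,,,,,,,,,bbbbbbbbbbbb
295 bababbbabbbbbbba####aaa#bbaababb,,,...,,,,,,,,,,,,,,,,,,,,,,,,,,,,,,,,,,,bbbbbbbbbbbbbbbaaaaaaa
gate [309. 262.]
y-24 [316. 265.]
y-24,x50 [315. 251.]
y-60 [327. 264.]
x60y-60 [325. 247.]
scene [([241.0, 228.0], 0.59, 1833)]
top [([354.0, 187.0], 0.34, 658)]
```

The strip itself (7 px) is too narrow to hide a 9 px block. So the fifth block must be at the hopper's +x side, under the wrist in the top view. I'll lean the hand about the jaw axis, holding the gate still, to uncover it.

```bash
python3 -m inch '[[[-0.001,0,-0.006],[0,-0.02,0],255],[[-0.003,0,-0.006],[0,-0.045,0],255],[[-0.005,0,-0.006],[0,-0.07,0],255],[[-0.007,0,-0.007],[0,-0.1,0],255],[[-0.009,0,-0.007],[0,-0.13,0],255],[[-0.011,0,-0.008],[0,-0.155,0],255],[[-0.012,0,-0.008],[0,-0.175,0],255],[[-0.012,0,-0.008],[0,-0.175,0],255]]' ; sed -i 's/range(230,296)/range(228,262)/;s/range(285,380)/range(285,350)/' blk.py; python3 blk.py
```

```text
clock: 18.85
position: [0.4725, -0.024, 0.2975]
ee_rot: [0.173, -0.052, 0.983, 0.011]
force: [10.8, -2.2, -11.7]
finger_gap: 0.0127
t 18.85 p [ 0.4725 -0.024   0.2975] f [ 10.8  -2.2 -11.7] gap 0.0127 q [-0.29 -0.61  2.07  0.14  1.36 -1.97]
228 bbbbbbbbbbbaa,,,##,,,,,,,aaaaaaaaaabbbbbbbbbaaaaaaaaaaaaabbbbbbbb
229 bbbbaaaaaaaaabbbb,,,,,,,,aaaaaaaaaaaaaaaaaaaaaabbbbbbbbbb,,,,,,,,
230 bbbbbbbbbbaaabbb,#,,,,##,baaaaaaaaaabbbbbbbbbbb,,,,,,,,,,,,,,,,,,
231 bbbbbbbb,,b,,,,,,,,aaaaa#bbbbbbbbbbb,,,,,,,,,,,,,,,,,,,,,,,,,,,,,
232 ,,,ggggggggggg,,,,,RRRRa#,,,,,,,,,,,,,,,,,,,,,,,,,,,,,,,,,,,,,,,,
233 gggggggggggg,#####bRRRRb#,,,,,,,,,,,,,,,,,,,,,,,,,,,,,,,,,,,,,,,,
234 ggg,###############RRRRb##,,,...,,,,,,,,,,,,,,,,,,,,,,,,,,,,,,ggg
235 ###################RRRRa##,,,...,,,,,,,,,,,,,,,,,,,,,,ggggggggggg
236 ###################aRRRa#,,,,...,,,,,,,,,,ggggggggggggggggggggggg
237 ###################aRRRR,#,,,,,,,gggggggggggggggggggggg,#########
238 ###################bRRRR,gggggggggggggggggggg,###################
239 ###################aRRRR,gggggggggg############################,,
240 ###############
[... 912 characters left out ...]
aabba,bababa,,bbb,#####,###,,,bbbbbbbb..........
254 ###,bbbbbbab#bbbaabbaa#aabbaa,abab,,####,,,,,,,,bbbbbbb..........
255 ##,,bbbbaaa#,abbbbbaababbaababaabaab,##,,,,,,,,,bbbbbb...........
256 ##,babbabbb#ababaaaabbabbaaabaaaaaabb##,,,,,,,,#bbbbbb...........
257 ##bbbbaabba#aabbbabbaabbaaabaabbaabab##,,#######,bbbbb...........
258 ##bbbaaabb,,abbbababaabaaabbababaaa,ba##,,#########,.............
259 #,bbbbbabb#baabbaabbaabaaababaaaaaabab,#,,,,#######,.............
260 #bbbabbaba#bbbbbabbbbababbbbbaaaababbaaab,,,#######,.............
261 #bbbbbbaba#ababbbabbbbbbbbabbaaabaababaababaa####,,,,............
gate [309. 262.]
y-24 [316. 265.]
y-24,x50 [315. 251.]
y-60 [327. 264.]
x60y-60 [325. 247.]
```

The fifth block is now visible at top px (329,244), about hopper (+60, -70), standing in the trough. All five are there. A last pointer check, then hand in.

```bash
python3 - <<'E'
from h import *
s=optics.snapshot("scene")
def red(im):
    g=im[205:270,295:322].astype(int); m=((g[...,0]>140)&(g[...,1]<70)&(g[...,2]<70)).astype(np.uint8)
    n,_,st,c=cv2.connectedComponentsWithStats(m); return [(int(st[i,4]),(c[i]+[295,205]).round(1).tolist()) for i in range(1,n) if st[i,4]>4]
a=cv2.imread("pics/scene0.png")[:,:,::-1]
print("shut",red(a),"now",red(s["img"]))
for x,y in((122,0),(128,0),(122,10),(128,12)): print(x,y,[proj(s,hop(x,y,213+1000*k)).round(1).tolist() for k in(0,.051,.06,.069)])
E
python3 -c "
from h import *
now()"
```

```text
shut [(20, [313.6, 250.2])] now [(16, [313.1, 231.2])]
122 0 [[314.8, 249.0], [314.1, 232.3], [314.0, 229.2], [313.9, 226.1]]
128 0 [[313.3, 250.2], [312.6, 233.4], [312.5, 230.3], [312.3, 227.2]]
122 10 [[317.9, 250.5], [317.3, 233.7], [317.2, 230.6], [317.1, 227.5]]
128 12 [[317.0, 251.9], [316.4, 235.1], [316.3, 232.0], [316.2, 228.9]]
t 18.95 p [ 0.4725 -0.024   0.2975] f [  9.7  -2.5 -11.6] gap 0.0125 q [-0.29 -0.61  2.07  0.14  1.36 -1.97]
```

```bash
python3 -c "
from workcell import manip
print(manip.finish_job())"
```

```text
the job is handed in; nothing more can be done
None
```

The job is done and handed in at about 19 s of the 69 s. I tipped the five blocks into the hopper with the gate shut and set the empty tray back flat where it had stood. I then drew the gate up and finished still holding it half open.

**Last checks:**
- **Gate:** travel is about 57–59 mm. The pointer pixels gave about 57 mm and the arm's position about 59 mm, so the two differ slightly, but both lie in the green band (51–69 mm). The pull was about 12 N, and the gate never came near the red.
- **Blocks:** all five are in the trough. Four showed at once. The fifth was hidden under the wrist, so I leaned the hand about 20° on the bar to uncover it, and I finished in that lean.
- **Fifth block:** I found it from pixel values rather than a viewed picture, because all 12 picture views were used. The trained block detector did not help: its reports were off or weak, so the count rests on the pictures and pixel values.
- **Other objects:** nothing touched the shoes, hammer or tin as far as I know. I planned the paths clear of them but made no final picture check of them.

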